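Make up two battery wiring kits

TASK

Make up the two wiring kits: in the three-pocket tray put the terminal strip in the pocket next to the handle, the cable gland in the middle pocket and the two-pole breaker in the far pocket; in the two-pocket tray put the isolator switch in the pocket next to the handle and the three-pole breaker in the other one. Each thing must end flat on the floor of its pocket, upright as it stands now and let go. Leave the single-pole breaker standing where it is.

Things in the scene. Friction and masses are not known exactly. Their poses are not given: they have to be found in the camera images.
- tray3: low open three-pocket steel tray, fixed to the table, 292 mm long (x) and 112 mm wide (y), with a wire handle of 22 mm on its -x end (the end nearer the robot). Origin: centre of its underside, z up. Floor 3 mm thick, outer walls and dividers 4 mm thick, their tops 14 mm above the table. Each pocket measures 92 mm along x by 104 mm along y inside; pocket centres lie on the line y = 0 at x = -96 mm (next to the handle), 0 (middle) and +96 mm (far end).
- tray2: low open two-pocket steel tray, fixed to the table, 196 mm long (x) and 112 mm wide (y), with a wire handle of 22 mm on its -x end (the end nearer the robot). Origin: centre of its underside, z up. Floor 3 mm thick, outer walls and dividers 4 mm thick, their tops 14 mm above the table. Each pocket measures 92 mm along x by 104 mm along y inside; pocket centres lie on the line y = 0 at x = -48 mm (next to the handle) and +48 mm (far end).
- breaker3_center (a point): three-pole breaker: white plastic circuit breaker standing on its back, toggles up: 54 mm wide along its x, 80 mm long along its y, 330 g, three modules side by side with three toggles. The lowest 42 mm are a full plain block, above it (to 54 mm) a middle step 45 mm long over the full width, and the black toggles on top reach 60 mm. The point is at its centre, 30 mm above its underside; z up.
- breaker2_center (a point): two-pole breaker: white plastic circuit breaker standing on its back, toggles up: 36 mm wide along its x, 80 mm long along its y, 220 g, two modules side by side with two toggles. The lowest 42 mm are a full plain block, above it (to 54 mm) a middle step 45 mm long over the full width, and the black toggles on top reach 60 mm. The point is at its centre, 30 mm above its underside; z up.
- breaker1_center (a point): single-pole breaker, not wanted in any kit, loose: white plastic circuit breaker standing on its back, toggle up: 18 mm wide along its x, 80 mm long along its y, 120 g, one module with one toggle. The lowest 42 mm are a full plain block, above it (to 54 mm) a middle step 45 mm long over the full width, and the black toggle on top reaches 60 mm. The point is at its centre, 30 mm above its underside; z up.
- gland_center (a point): grey plastic cable gland standing on end: round, 40 mm in diameter up to 38 mm, narrowing to 30 mm at the top, with two thin hexagonal nuts (39 mm across flats, 45 mm across corners, look only) low down; 50 mm tall, 60 g. The point is at its centre, 25 mm above its underside; z up.
- strip_center (a point): black terminal strip lying flat, two rows of five brass screws up: 26 mm wide (x), 84 mm long (y), 30 mm tall in all (solid block to 22 mm, thin partition ribs above), 90 g. The point is at its centre, 15 mm above its underside; z up.
- isolator_center (a point): isolator switch: a grey square base 52 x 52 mm, 36 mm tall, with a black round disc (42 mm across) and a turning bar (12 mm by 40 mm) on top, 58 mm tall in all, 160 g. The point is on its axis, 29 mm above its underside; z up.
Mind the look-alikes: they are no part of the job. Leave any yellow look-alike of the tray2 alone.

How it is judged:
At the end, for the whole second after the job is handed in: Each of the five is in its named pocket of its tray: on the floor (height within 6 mm), centre within 24-36 mm of the pocket centre along and 24-40 mm across the tray (i.e. wholly inside), upright within 0.1 rad, at rest; the single-pole breaker upright and within 20 mm of its start (x of strip_center in the frame of tray3 between -0.132 and -0.06 m and y of strip_center in the frame of tray3 between -0.04 and 0.04 m and z of strip_center in the frame of tray3 between 0.012 and 0.024 m and angle between each of strip_center, gland_center, breaker2_center, isolator_center, breaker3_center, breaker1_center's own z axis and vertical below 0.1 rad and linear speed of each of strip, gland, breaker2, isolator, breaker3 below 0.02 m/s and angular speed of each of strip, gland, breaker2, isolator, breaker3 below 0.2 rad/s and x of gland_center in the frame of tray3 between -0.028 and 0.028 m and y of gland_center in the frame of tray3 between -0.034 and 0.034 m and z of gland_center in the frame of tray3 between 0.022 and 0.034 m and x of breaker2_center in the frame of tray3 between 0.066 and 0.126 m and y of breaker2_center in the frame of tray3 between -0.034 and 0.034 m and z of breaker2_center in the frame of tray3 between 0.027 and 0.039 m and x of isolator_center in the frame of tray2 between -0.072 and -0.024 m and y of isolator_center in the frame of tray2 between -0.03 and 0.03 m and z of isolator_center in the frame of tray2 between 0.026 and 0.038 m and x of breaker3_center in the frame of tray2 between 0.024 and 0.072 m and y of breaker3_center in the frame of tray2 between -0.024 and 0.024 m and z of breaker3_center in the frame of tray2 between 0.027 and 0.039 m and distance of breaker1_center from where it was at the start of the episode below 0.02 m); the robot touches nothing.
It also fails if it takes over 128 s, if anything falls off the work surface, if the arm or the gripper's body presses on something with over 40 N, if the wrist force passes 120 N, or if a joint passes its speed limit or range.

ROBOT

A 7-joint arm with a two-finger parallel gripper is mounted at the origin on the work surface. World frame = base frame: x ahead of the robot, y to its left, z up, the work surface at z = 0. Lengths are in m, angles in rad, forces in N, time in s.
With the tool pointing down it reaches from about 0.4 to 0.85 m from the base axis. Payload 4.4 kg.
Tool frame: the origin (TCP) lies at the very end of the fingers, on their centre line; the grasp point (between the pads) lies 19 mm behind it; x points along the fingers, y is the direction in which the jaws open and shut, and the axes are right-handed (so a half turn about x gives the same grasp; the last joint's range is limited). The gripper opens to 94 mm and grips with 3 to 60 N. Pads are 16 mm wide; open, the fingers measure 119 mm over their backs; the gripper's body (75 mm by 177 mm) begins 78 mm behind the grasp point.
Start: joints at [1.282, 0.628, 0.038, 1.517, -0.027, 0.996, -0.02], TCP at [0.144, -0.634, 0.205] pointing down, gripper open.
Joint ranges: [-3.06, 3.06], [-0.37, 2.12], [-1.25, 1.32], [0.18, 2.47], [-1.1, 4.24], [0.23, 1.98], [-2.94, 2.94]. Speed limits (rad/s): [2.57, 2.57, 3.14, 3.14, 3.14, 3.14, 3.14].

INTERFACE

Orientations are given as a 3x3 rotation matrix whose columns are the frame's x, y, z axes.
In Python, from workcell import get_state, vision, manip, regions_of gives the robot as it stands. The module is installed in compiled form; this text tells all that it offers.
- The arm moves only by the shell command python3 -m crank 'ROWS' [FORCE]. ROWS is JSON, one flat list of numbers, 7 for each row, row after row: the shift along the tool's x, y, z in m, then the turn, a rotation vector about the tool's x, y, z in rad, then the opening, from -1 (shut) to 1 (fully open). In form: [tx, ty, tz, ax, ay, az, claw, tx, ty, tz, ax, ay, az, claw, ...]. A call has 1 to 5 rows; each row is the pose to reach, as a shift and turn from the pose commanded when the call began, along the tool's axes at that moment; what a row does not reach only later rows make up. A row lasts 1/10 s, in which the tool goes at most 50 mm and 8.59 degrees, less where a joint would pass 70% of its speed; a pose out of reach is approached as far as the arm can. A call with a gripper value outside its range is refused whole. The fingers move at their own pace and stop on an object; FORCE is the grip in N (left out, the last holds). Time passes only in rows, so rows that repeat a pose let the fingers close. It gives the time, the measured TCP pose, the force and the opening at its end, in the units of the state.
- get_state(): the state, without advancing time (a new reading comes with each control period).
- vision.snapshot(name): name is "side" or "top"; returns a dict with "color" (400x640x3 uint8, blue, green, red), "range_z" (400x640 float32, m along the optical axis (not along the pixel's ray), 0 where there is no reading), "fx", "fy", "cx", "cy" (pixels), "dist_coeffs" ([k1, k2, p1, p2, k3] as OpenCV has them; the pictures are not rectified), "cam_to_world" (4x4, takes a point from camera to world coordinates). Camera axes: x right, y up, looking along -z (the intrinsics and any distortion apply to the point x, -y, -z); pixel columns grow to the right and rows downward; lengths in m; the calibration is good to about 2 mm. A picture is of the moment at which its call begins.
- manip.sign_off(): hands the job in, once; it reports no verdict.
Trained networks look in a picture, given as the dict that the camera call returned (one of the last four; its "shot" number tells which), for a name from the list of things; names that differ only in an ending like _2 or _b are one class to them, and where a whole thing is asked for, a point or a joint stands for the part that bears it (a point fixed in the world has none). Each returns a list of dicts, best first, with "score" (0 to 1); they miss things now and then, are a little off and sometimes report something else, mostly with a low value. They report only what shows in the picture. A call takes as long as a camera call. They do not tell look-alikes from the thing itself.
- regions_of(label, picture): "mask" (400x640 bool, what is visible of it) and "position" ([column, row] in pixels, amid what is visible of it).
The state is a dict: "t": time; "joint_positions": joint angles; "dq": joint speeds; "effort": joint torques, N m; "eef_pos": TCP position; "tool_rot": TCP orientation; "wrist_force": force on the tool from outside, world axes, zero at the start; "torque": the same for the moment, N m; "width": finger opening in m.
Only numpy, scipy, OpenCV 4.12 (cv2) and the standard library are available. Lean on these libraries where they do the work, as an engineer would, in place of code of your own. Each camera call takes 0.05 s, during which the arm holds its last target.

## Working session

There is one attempt and no reset: what is moved stays moved. The work goes in short steps, Python scripts to look and compute and a shell command to move; the robot and the scene stay as the last step left them, time stands still between calls to the robot, and variables do not carry over. Pictures are saved under pics/ and viewed, and the job is handed in when it is done.

```bash
mkdir -p pics; ls
python3 - <<'E'
from workcell import get_state, vision
import cv2, numpy as np
s=get_state()
for k,v in s.items(): print(k,np.round(v,4).tolist())
for n in ("top","side"):
    p=vision.snapshot(n); cv2.imwrite(f"pics/{n}0.png",p["color"])
    print(n,[round(p[k],2) for k in("fx","fy","cx","cy")],p["dist_coeffs"],np.round(p["cam_to_world"],3).tolist())
E
```

```text
pics
t 0.0
joint_positions [1.2822, 0.6293, 0.0385, 1.5184, -0.027, 0.9963, -0.02]
dq [-0.0011, 0.0004, 0.0009, -0.0006, 0.0012, -0.001, -0.0001]
effort [0.0, -54.9727, 1.1432, -18.6642, -0.0523, 0.0235, 0.0002]
eef_pos [0.1435, -0.6333, 0.2046]
tool_rot [[-0.0005, 0.221, -0.9753], [0.0018, -0.9753, -0.221], [-1.0, -0.0019, 0.0001]]
wrist_force [-0.2086, -0.1261, -0.0865]
torque [-0.0327, -0.0131, 0.0179]
width 0.0941
top [477.08, 477.08, 327.08, 194.99] [-0.09748417  0.          0.          0.          0.        ] [[-0.008, 0.992, -0.124, 0.283], [-0.999, -0.013, -0.034, -0.016], [-0.035, 0.124, 0.992, 1.094], [0.0, 0.0, 0.0, 1.0]]
side [434.01, 434.01, 321.63, 210.01] [-0.08936379  0.          0.          0.          0.        ] [[-0.85, 0.275, -0.45, -0.051], [-0.527, -0.472, 0.707, 0.731], [-0.018, 0.838, 0.546, 0.616], [0.0, 0.0, 0.0, 1.0]]
```

View pics/top0.png

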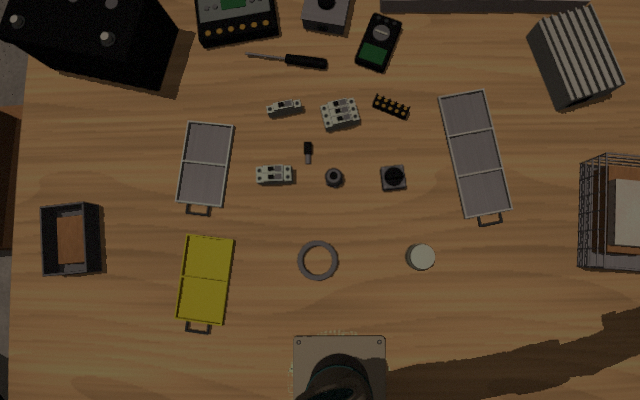

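View pics/side0.png

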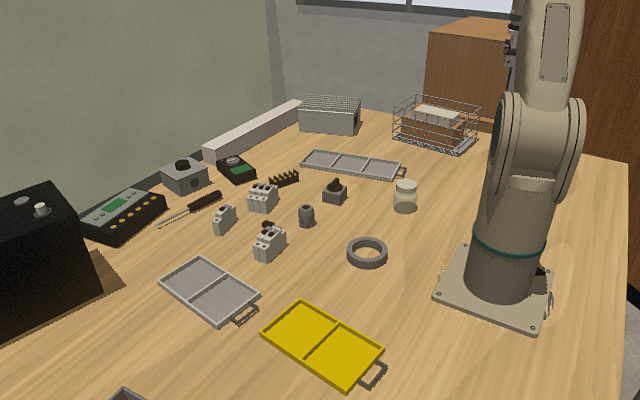

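```bash
cat > h.py <<'E'
import numpy as np, cv2
from workcell import get_state, vision, manip, regions_of
def KD(p): return np.array([[p["fx"],0,p["cx"]],[0,p["fy"],p["cy"]],[0,0,1.]]),np.array(p["dist_coeffs"],float)
def cloud(p,px=None):
    K,D=KD(p)
    if px is None:
        v,u=np.mgrid[0:400,0:640]; px=np.stack([u.ravel(),v.ravel()],1)
    px=np.asarray(px)
    n=cv2.undistortPoints(px.reshape(-1,1,2).astype(np.float64),K,D).reshape(-1,2)
    z=p["range_z"][px[:,1].astype(int),px[:,0].astype(int)]
    c=np.stack([n[:,0]*z,-n[:,1]*z,-z,np.ones_like(z)],1)
    return (c@np.array(p["cam_to_world"]).T)[:,:3]
def ray(p,px,h):
    K,D=KD(p); n=cv2.undistortPoints(np.array(px,float).reshape(-1,1,2),K,D).reshape(-1,2)
    T=np.array(p["cam_to_world"]); d=np.c_[n[:,0],-n[:,1],-np.ones(len(n))]@T[:3,:3].T
    return T[:3,3]+d*((h-T[2,3])/d[:,2])[:,None]
def proj(p,X):
    K,D=KD(p); T=np.linalg.inv(np.array(p["cam_to_world"])); c=np.c_[X,np.ones(len(X))]@T.T
    q=c[:,:3]*[1,-1,-1]
    return cv2.projectPoints(q.reshape(-1,1,3),np.zeros(3),np.zeros(3),K,D)[0].reshape(-1,2)
def rect(xy):
    (c,(w,h),a)=cv2.minAreaRect(xy.astype(np.float32)*1000)
    if w<h: w,h=h,w; a=a-90
    a=(a+90)%180-90   # direction of long side
    return np.round(c,1),round(w,1),round(h,1),round(a,1)
NAMES=["tray3","tray2","breaker3_center","breaker2_center","breaker1_center","gland_center","strip_center","isolator_center"]
E
python3 - <<'E'
from h import *
for cam in("top","side"):
    p=vision.snapshot(cam); C=cloud(p)
    col=p["color"].copy()
    for n in NAMES:
        for r in regions_of(n,p)[:3]:
            m=r["mask"].ravel()&(p["range_z"].ravel()>0); X=C[m]
            if len(X)<5: continue
            zt=np.percentile(X[:,2],98)
            print(cam,n,round(r["score"],2),np.round(r["position"]),m.sum(),"z",np.round(np.percentile(X[:,2],[2,50,98])*1000,0),rect(X[:,:2]))
    np.save(f"pics/{cam}.npy",C)
    if cam=="top":
        crop=cv2.resize(col[80:220,160:520],None,fx=2.2,fy=2.2,interpolation=cv2.INTER_CUBIC); crop=np.clip(crop*1.8,0,255).astype(np.uint8)
        cv2.imwrite("pics/topz.png",crop)
    else:
        crop=cv2.resize(col[140:300,150:420],None,fx=2.9,fy=2.9,interpolation=cv2.INTER_CUBIC);cv2.imwrite("pics/sidez.png",crop)
E
```

```text
top tray3 0.88 [206. 164.] 3967 z [ 0.  5. 17.] (array([486.8, 312.9]), 220.6, 118.8, -6.8)
top tray3 0.69 [474. 154.] 5957 z [ 0.  5. 17.] (array([ 507.3, -325. ]), 318.8, 119.8, 9.7)
top tray2 0.88 [206. 164.] 3967 z [ 0.  5. 17.] (array([486.8, 312.9]), 220.6, 118.8, -6.8)
top tray2 0.69 [474. 154.] 5957 z [ 0.  5. 17.] (array([ 507.3, -325. ]), 318.8, 119.8, 9.7)
top breaker3_center 0.84 [340. 114.] 961 z [ 8. 49. 62.] (array([611.9,  -6.8]), 78.7, 74.2, -75.9)
top breaker2_center 0.7 [280. 108.] 510 z [ 1. 43. 62.] (array([628.3, 122.2]), 87.4, 35.9, -78.3)
top breaker2_center 0.67 [271. 175.] 682 z [ 6. 47. 62.] (array([468.4, 140.3]), 80.8, 45.6, -88.0)
top breaker1_center 0.75 [282. 108.] 493 z [ 2. 44. 62.] (array([630.9, 119.5]), 79.5, 39.7, -79.2)
top gland_center 0.86 [333. 176.] 301 z [ 1. 48. 54.] (array([457.6,   3.6]), 44.4, 40.2, -66.5)
top strip_center 0.95 [390. 106.] 526 z [ 1. 24. 33.] (array([ 627.8, -129.2]), 88.8, 37.8, 66.1)
top isolator_center 0.98 [392. 180.] 526 z [11. 41. 61.] (array([ 453.6, -130.4]), 56.0, 50.0, -85.1)
side tray3 0.84 [212. 294.] 4228 z
[... 434 characters left out ...]
ide tray2 0.67 [355. 165.] 2125 z [-1.  3. 15.] (array([ 511.3, -333.6]), 335.5, 155.2, 11.3)
side breaker3_center 0.92 [261. 199.] 814 z [-0. 37. 59.] (array([615.7, -17.8]), 129.1, 87.5, -52.8)
side breaker2_center 0.86 [269. 241.] 886 z [ 6. 40. 61.] (array([469.8, 125.6]), 121.9, 55.9, -74.4)
side breaker1_center 0.6 [223. 218.] 534 z [ 1. 31. 58.] (array([644.7,  98.3]), 142.7, 60.2, -51.2)
side gland_center 0.85 [308. 216.] 376 z [-1. 30. 50.] (array([475.4, -18.7]), 113.5, 44.0, -55.7)
side strip_center 0.55 [285. 177.] 278 z [ 3. 21. 30.] (array([ 640.5, -134.5]), 86.1, 74.0, 66.0)
side isolator_center 0.62 [336. 194.] 486 z [ 3. 32. 57.] (array([ 456.8, -156. ]), 121.5, 53.6, -83.5)
```

View pics/topz.png

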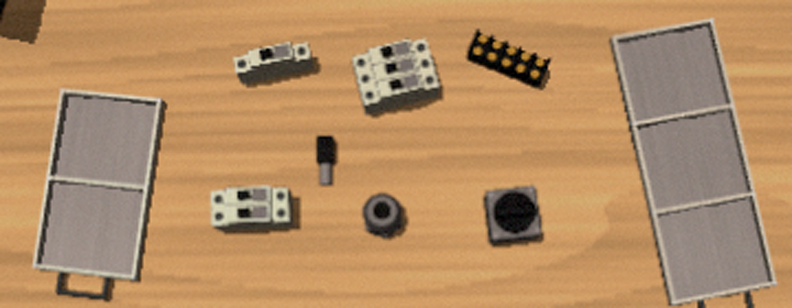

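View pics/sidez.png

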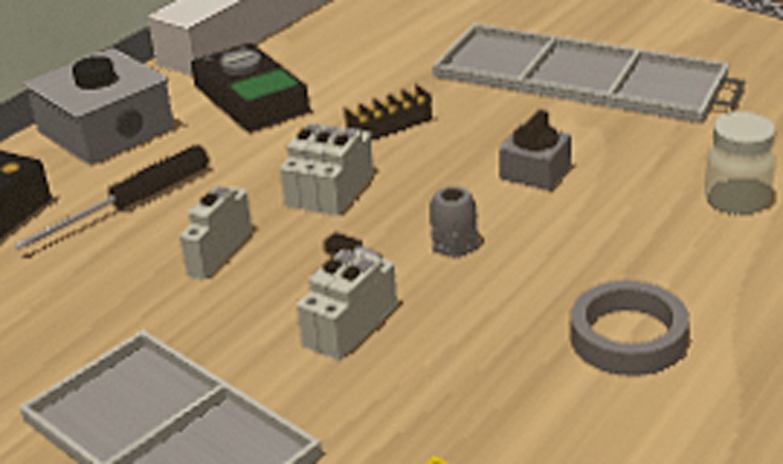

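Run:
```python
from h import *
A={c:np.load(f"pics/{c}.npy") for c in("top","side")}
G={"b3":(612,-7,30),"b2":(468,140,30),"b1":(628,121,30),"gl":(458,3,15),"st":(628,-129,12),"is":(454,-130,25),"thing":(520,65,5)}
for k,(x,y,h) in G.items():
  for c,C in A.items():
    m=(np.hypot(C[:,0]*1000-x,C[:,1]*1000-y)<52)
    if k=="thing": m=(np.hypot(C[:,0]*1000-x,C[:,1]*1000-y)<40)
    X=C[m&(C[:,2]>h/1000)]
    if len(X)<5: print(k,c,len(X)); continue
    print(k,c,len(X),rect(X[:,:2]),"z",np.round(np.percentile(X[:,2],[1,25,50,75,99])*1000,0), "mean",np.round(X.mean(0)*1000))
# table height
for c,C in A.items():
    m=(abs(C[:,0]-.35)<.03)&(abs(C[:,1]-.1)<.05); print(c,"table z",np.median(C[m,2])*1000, C[m,2].std()*1000)
# trays
for nm,(x,y,a,L,W) in {"tray3":(507,-325,9.7,150,62),"tray2":(487,313,-6.8,102,62),"yel":(222,301,-7,102,62)}.items():
  for c,C in A.items():
    d=C[:,:2]*1000-[x,y]; r=np.radians(a); u=d@[np.cos(r),np.sin(r)]; v=d@[-np.sin(r),np.cos(r)]
    m=(abs(u)<L+25)&(abs(v)<W+10)
    X=C[m&(C[:,2]>.0095)&(C[:,2]<.02)]
    print(nm,c,len(X),rect(X[:,:2]))
```

```text
b3 top 877 (array([603.2,  -9.3]), 78.2, 56.2, -76.6) z [31. 43. 53. 56. 64.] mean [601.  -9.  50.]
b3 side 484 (array([602.8,  -7.1]), 83.9, 56.0, -77.1) z [30. 40. 46. 54. 60.] mean [595.   5.  46.]
b2 top 605 (array([464.1, 140.1]), 80.9, 36.8, -88.5) z [32. 43. 53. 56. 63.] mean [463. 139.  50.]
b2 side 579 (array([464.2, 141.7]), 83.5, 37.9, -89.1) z [31. 41. 45. 55. 62.] mean [459. 152.  47.]
b1 top 364 (array([621. , 118.4]), 79.9, 19.6, -78.7) z [31. 42. 47. 55. 64.] mean [619. 117.  48.]
b1 side 282 (array([617.9, 121.9]), 78.6, 20.3, -81.5) z [31. 38. 44. 53. 60.] mean [615. 128.  45.]
gl top 275 (array([457.2,   5.1]), 40.9, 38.5, 2.9) z [19. 42. 48. 51. 55.] mean [455.   5.  46.]
gl side 272 (array([455.5,  12.2]), 38.1, 37.2, -31.5) z [16. 26. 39. 47. 51.] mean [450.  17.  36.]
st top 462 (array([ 623.7, -128.1]), 84.6, 28.7, 66.7) z [13. 22. 25. 28. 34.] mean [ 622. -127.   25.]
st side 261 (array([ 622.4, -126.7]), 86.6, 34.6, 66.0) z [13. 19. 23. 26. 31.] mean [ 619. -125.   23.]
is top 521 (array([ 454.7, -127.8]), 52.1, 50.9, 5.0) z [27. 37. 41. 45. 62.] mean [ 453. -127.   43.]
is side 295 (array([ 452.9, -124. ]), 53.9, 52.9, -82.1) z [26. 34. 37. 42. 58.] mean [ 448. -117.   39.]
thing top 171 (array([524.9,  75.5]), 70.5, 54.4, -22.6) z [ 5. 12. 14. 15. 19.] mean [520.  66.  13.]
thing side 88 (array([519.1,  66.1]), 54.4, 19.6, 6.5) z [ 7. 13. 14. 15. 18.] mean [525.  69.  14.]
top table z 1.2648218572950398 2.0008493177279734
side table z 1.262333846668795 1.0959619130268
tray3 top 1138 (array([ 502.8, -322.5]), 317.4, 115.4, 10.3)
tray3 side 479 (array([ 500.9, -321. ]), 320.1, 121.2, 9.5)
tray2 top 794 (array([486.9, 310.8]), 221.2, 114.9, -7.0)
tray2 side 1025 (array([485.7, 310.9]), 224.5, 114.9, -7.3)
yel top 784 (array([217.5, 306.6]), 220.8, 115.0, -7.3)
yel side 1410 (array([217.3, 307.6]), 222.2, 115.0, -7.4)
```

```bash
cat > go.py <<'E'
import sys
from h import *
from scipy.spatial.transform import Rotation as R
x,y,z,yaw=[float(v) for v in sys.argv[1:5]]
s=get_state(); Rm=np.array(s["tool_rot"]); p=np.array(s["eef_pos"])
yw=np.degrees(np.arctan2(Rm[1,1],Rm[0,1]))
d=(yaw-yw+90)%180-90; t=np.radians(yw+d)
yy=np.array([np.cos(t),np.sin(t),0]); xx=np.array([0,0,-1.]); T=np.c_[xx,yy,np.cross(xx,yy)]
print("now",np.round(p*1000,1),"yaw",round(yw,1),"w",round(s["width"]*1000,1),"F",np.round(s["wrist_force"],1),"t",round(s["t"],2))
print("shift",np.round(Rm.T@(np.array([x,y,z])/1000-p),4).tolist(),"turn",np.round(R.from_matrix(Rm.T@T).as_rotvec(),4).tolist(), "yaw->",round(yw+d,1))
E
python3 go.py 623 -127.5 120 -23.7
```

```text
now [ 143.7 -633.9  205.5] yaw -77.2 w 94.2 F [0.2 0.2 0.8] t 1.0
shift [0.0855, -0.388, -0.5794] turn [-0.9344, -0.0, -0.0] yaw-> -23.7
```

```bash
python3 -m crank '[0.05,-0.388,-0.579,-0.934,0,0,1,0.05,-0.388,-0.579,-0.934,0,0,1,0.05,-0.388,-0.579,-0.934,0,0,1,0.05,-0.388,-0.579,-0.934,0,0,1,0.05,-0.388,-0.579,-0.934,0,0,1]' 30; python3 go.py 623 -127.5 120 -23.7
```

```text
t: 1.5
eef_pos: [0.3162, -0.4514, 0.1878]
tool_rot: [[0.001, 0.83, -0.558], [-0.001, -0.558, -0.83], [-1.0, 0.001, 0.0]]
wrist_force: [1.0, -0.9, 0.6]
width: 0.0941
now [ 316.2 -451.4  187.8] yaw -33.9 w 94.1 F [ 1.  -0.9  0.6] t 1.5
shift [0.0677, 0.0737, -0.44] turn [-0.1785, 0.0004, -0.0008] yaw-> -23.7
```

```bash
python3 -m crank '[0.06,0.074,-0.44,-0.178,0,0,1,0.06,0.074,-0.44,-0.178,0,0,1,0.06,0.074,-0.44,-0.178,0,0,1,0.06,0.074,-0.44,-0.178,0,0,1,0.06,0.074,-0.44,-0.178,0,0,1]'; python3 go.py 623 -127.5 120 -23.7
```

```text
t: 2.0
eef_pos: [0.4878, -0.2727, 0.1543]
tool_rot: [[0.001, 0.913, -0.408], [-0.0, -0.408, -0.913], [-1.0, 0.001, 0.0]]
wrist_force: [0.8, -0.7, -0.2]
width: 0.0939
now [ 487.8 -272.7  154.3] yaw -24.1 w 93.9 F [ 0.8 -0.7 -0.2] t 2.0
shift [0.0343, 0.0641, -0.1877] turn [-0.0068, 0.0002, -0.0007] yaw-> -23.7
```

```bash
python3 -m crank '[0.034,0.064,-0.188,-0.007,0,0,1,0.034,0.064,-0.188,-0.007,0,0,1,0.034,0.064,-0.188,-0.007,0,0,1,0.034,0.064,-0.188,-0.007,0,0,1,0.034,0.064,-0.188,-0.007,0,0,1]'; python3 go.py 623 -127.5 8 -23.7
```

```text
t: 2.5
eef_pos: [0.626, -0.119, 0.1193]
tool_rot: [[0.003, 0.92, -0.392], [0.006, -0.392, -0.92], [-1.0, 0.001, -0.007]]
wrist_force: [0.1, 0.2, 1.0]
width: 0.0938
now [ 626.  -119.   119.3] yaw -23.1 w 93.8 F [0.1 0.2 1. ] t 2.5
shift [0.1113, 0.0005, 0.0097] turn [0.011, -0.0066, -0.0005] yaw-> -23.7
```

```bash
python3 -m crank '[0.06,0,0.009,0.011,-0.005,0,1,0.06,0,0.009,0.011,-0.005,0,1,0.06,0,0.009,0.011,-0.005,0,1]'; python3 go.py 623 -127.5 8 -23.7
```

```text
t: 2.8
eef_pos: [0.6156, -0.1375, 0.0584]
tool_rot: [[-0.007, 0.911, -0.412], [-0.004, -0.412, -0.911], [-1.0, -0.005, 0.007]]
wrist_force: [0.5, 0.1, 0.2]
width: 0.0942
now [ 615.6 -137.5   58.4] yaw -24.4 w 94.2 F [0.5 0.1 0.2] t 2.8
shift [0.0503, 0.0029, -0.0125] turn [-0.0115, 0.0069, 0.0049] yaw-> -23.7
```

```bash
python3 - <<'E'
from h import *
p=vision.snapshot("top"); cv2.imwrite("pics/t1.png",np.clip(cv2.resize(p["color"][60:240,220:540],None,fx=2.4,fy=2.4)*1.6,0,255).astype(np.uint8))
E
python3 go.py 623 -127.5 8 -23.7
```

```text
now [ 617.3 -137.4   60.2] yaw -24.4 w 94.2 F [ 0.5 -0.3  0.7] t 2.85
shift [0.0521, 0.0012, -0.0116] turn [-0.0114, 0.0055, 0.0014] yaw-> -23.7
```

View pics/t1.png

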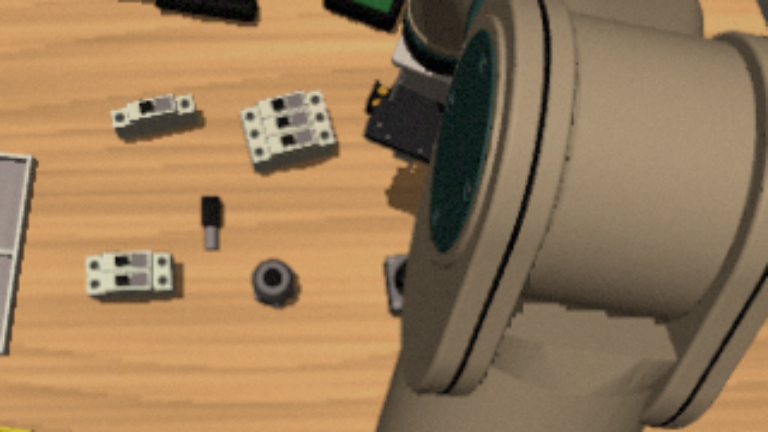

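```bash
python3 -m crank '[0,0.001,-0.0115,-0.011,0.005,0,1,0,0.001,-0.0115,-0.011,0.005,0,1,0,0.001,-0.0115,-0.011,0.005,0,1]'; python3 go.py 623 -127.5 8 -23.7
```

```text
t: 3.15
eef_pos: [0.6249, -0.126, 0.0617]
tool_rot: [[0.003, 0.916, -0.401], [0.0, -0.401, -0.916], [-1.0, 0.002, -0.001]]
wrist_force: [-0.9, -0.5, -0.1]
width: 0.0941
now [ 624.9 -126.    61.7] yaw -23.6 w 94.1 F [-0.9 -0.5 -0.1] t 3.15
shift [0.0537, -0.0012, 0.0022] turn [0.0016, -0.0012, -0.0023] yaw-> -23.7
```

```bash
python3 -m crank '[0.02,0,0.001,0,0,0,1,0.038,0,0.001,0,0,0,1,0.048,0,0.001,0,0,0,1,0.052,0,0.001,0,0,0,1,0.052,0,0.001,0,0,0,1]'; python3 go.py 623 -127.5 8 -23.7
```

```text
t: 3.65
eef_pos: [0.6232, -0.1275, 0.0082]
tool_rot: [[-0.0, 0.916, -0.401], [0.0, -0.401, -0.916], [-1.0, -0.0, 0.0]]
wrist_force: [0.0, 0.0, -0.3]
width: 0.0938
now [ 623.2 -127.5    8.2] yaw -23.7 w 93.8 F [ 0.   0.  -0.3] t 3.65
shift [0.0002, -0.0002, 0.0001] turn [0.0006, 0.0001, 0.0002] yaw-> -23.7
```

```bash
python3 -m crank '[0,0,0,0,0,0,-1,0,0,0,0,0,0,-1,0,0,0,0,0,0,-1,0,0,0,0,0,0,-1,0,0,0,0,0,0,-1]' 30; python3 go.py 623 -127.5 8 -23.7
```

```text
t: 4.15
eef_pos: [0.6234, -0.1275, 0.0085]
tool_rot: [[0.0, 0.916, -0.401], [-0.0, -0.401, -0.916], [-1.0, 0.0, -0.0]]
wrist_force: [-0.9, 0.5, 0.2]
width: 0.0577
now [ 623.4 -127.5    8.5] yaw -23.7 w 57.7 F [-0.9  0.5  0.2] t 4.15
shift [0.0005, -0.0004, 0.0001] turn [0.0006, -0.0001, -0.0004] yaw-> -23.7
```

```bash
python3 -m crank '[0,0,0,0,0,0,-1,0,0,0,0,0,0,-1,0,0,0,0,0,0,-1,0,0,0,0,0,0,-1,0,0,0,0,0,0,-1]' 30; python3 go.py 418.7 -336.7 100 10
```

```text
t: 4.65
eef_pos: [0.6233, -0.1275, 0.0082]
tool_rot: [[0.0, 0.916, -0.401], [0.0, -0.401, -0.916], [-1.0, 0.0, -0.0]]
wrist_force: [0.6, -0.1, -0.9]
width: 0.0255
now [ 623.3 -127.5    8.2] yaw -23.7 w 25.5 F [ 0.6 -0.1 -0.9] t 4.65
shift [-0.0918, -0.1034, 0.2737] turn [-0.5875, -0.0, -0.0001] yaw-> 10.0
```

```bash
python3 -m crank '[-0.02,0,0,0,0,0,-1,-0.05,0,0,0,0,0,-1,-0.08,-0.008,0.02,-0.1,0,0,-1,-0.085,-0.02,0.055,-0.2,0,0,-1,-0.085,-0.036,0.095,-0.32,0,0,-1]'; python3 go.py 418.7 -336.7 100 10
```

```text
t: 5.15
eef_pos: [0.5536, -0.2, 0.0949]
tool_rot: [[0.004, 0.996, -0.086], [-0.001, -0.086, -0.996], [-1.0, 0.004, 0.0]]
wrist_force: [-0.6, 0.1, -0.9]
width: 0.0261
now [ 553.6 -200.    94.9] yaw -4.9 w 26.1 F [-0.6  0.1 -0.9] t 5.15
shift [-0.0056, -0.1227, 0.1478] turn [-0.2603, 0.0011, -0.0042] yaw-> 10.0
```

```bash
python3 -m crank '[0,-0.033,0.04,-0.1,0,0,-1,0,-0.07,0.085,-0.2,0,0,-1,0,-0.104,0.126,-0.26,0,0,-1,0,-0.121,0.146,-0.26,0,0,-1,0,-0.123,0.148,-0.26,0,0,-1]'; python3 go.py 418.7 -336.7 45 10
```

```text
t: 5.65
eef_pos: [0.4097, -0.3413, 0.0927]
tool_rot: [[-0.005, 0.988, 0.157], [-0.002, 0.157, -0.988], [-1.0, -0.005, 0.001]]
wrist_force: [0.5, -0.1, -0.9]
width: 0.0257
now [ 409.7 -341.3   92.7] yaw 9.0 w 25.7 F [ 0.5 -0.1 -0.9] t 5.65
shift [0.0476, 0.0099, -0.0031] turn [-0.0173, 0.0011, 0.0053] yaw-> 10.0
```

```bash
python3 -m crank '[0,0,0,0,0,0,-1,0,0,0,0,0,0,-1]'; python3 go.py 418.7 -336.7 45 10
python3 - <<'E'
from h import *
p=vision.snapshot("side"); cv2.imwrite("pics/s2.png",p["color"])
E
```

```text
t: 5.85
eef_pos: [0.4172, -0.335, 0.0934]
tool_rot: [[0.001, 0.986, 0.168], [0.001, 0.168, -0.986], [-1.0, 0.001, -0.0]]
wrist_force: [-0.3, 0.4, -0.5]
width: 0.0255
now [ 417.2 -335.    93.4] yaw 9.6 w 25.5 F [-0.3  0.4 -0.5] t 5.85
shift [0.0484, 0.0011, 0.002] turn [-0.0062, -0.0003, -0.0014] yaw-> 10.0
```

View pics/s2.png

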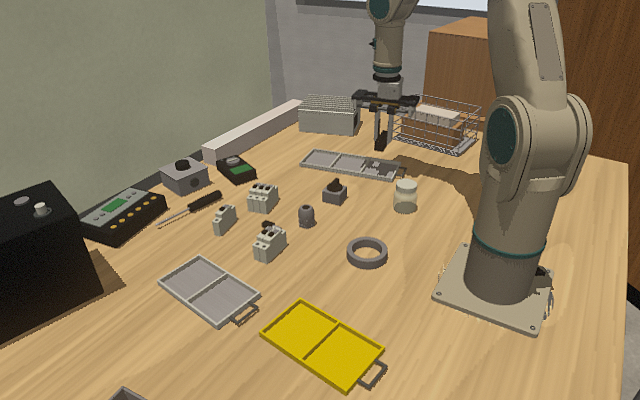

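```bash
python3 -m crank '[0.03,0.001,0.002,-0.006,0,0,-1,0.06,0.001,0.002,-0.006,0,0,-1,0.075,0.001,0.002,-0.006,0,0,-1,0.081,0.001,0.002,-0.006,0,0,-1,0.081,0.001,0.002,-0.006,0,0,-1]'; python3 go.py 418.7 -336.7 11.2 10
```

```text
t: 6.4
eef_pos: [0.4185, -0.3363, 0.012]
tool_rot: [[-0.0, 0.985, 0.175], [0.001, 0.175, -0.985], [-1.0, 0.0, -0.001]]
wrist_force: [0.9, -0.1, -0.8]
width: 0.0258
now [ 418.5 -336.3   12. ] yaw 10.1 w 25.8 F [ 0.9 -0.1 -0.8] t 6.4
shift [0.0008, 0.0002, 0.0005] turn [0.0013, -0.0008, -0.0001] yaw-> 10.0
```

```bash
python3 -m crank '[0.0008,0,0,0,0,0,-0.05,0.0008,0,0,0,0,0,-0.05,0.0008,0,0,0,0,0,-0.05,-0.03,0,0,0,0,0,-0.05,-0.075,0,0,0,0,0,-0.05]'; python3 go.py 457 5 120 0
```

```text
t: 6.9
eef_pos: [0.4158, -0.3367, 0.0865]
tool_rot: [[-0.004, 0.985, 0.172], [0.003, 0.172, -0.985], [-1.0, -0.003, -0.004]]
wrist_force: [0.7, -1.7, 0.1]
width: 0.0447
now [ 415.8 -336.7   86.5] yaw 9.9 w 44.7 F [ 0.7 -1.7  0.1] t 6.9
shift [-0.0327, 0.0994, -0.3296] turn [0.1733, -0.0033, 0.0035] yaw-> 0.0
```

```bash
python3 -m crank '[-0.03,0.014,-0.045,0.04,0,0,0.6,-0.03,0.029,-0.094,0.08,0,0,0.6,-0.03,0.044,-0.143,0.12,0,0,0.6,-0.03,0.058,-0.19,0.15,0,0,0.6,-0.03,0.071,-0.235,0.173,0,0,0.6]'; python3 go.py 457 5 120 0
```

```text
t: 7.4
eef_pos: [0.4468, -0.0958, 0.1179]
tool_rot: [[0.002, 1.0, -0.002], [-0.0, -0.002, -1.0], [-1.0, 0.002, 0.0]]
wrist_force: [2.1, -0.1, -0.7]
width: 0.0748
now [446.8 -95.8 117.9] yaw -0.1 w 74.8 F [ 2.1 -0.1 -0.7] t 7.4
shift [-0.0021, 0.01, -0.1009] turn [-0.0019, 0.0003, -0.0017] yaw-> -0.0
```

```bash
python3 -m crank '[0,0.004,-0.04,0,0,0,0.6,0.01,0.008,-0.08,0,0,0,0.6,0.02,0.01,-0.097,0,0,0,0.6,0.03,0.01,-0.101,0,0,0,0.6,0.03,0.01,-0.101,0,0,0,0.6]'; python3 -m crank '[0,0,0,0,0,0,0.6,0,0,0,0,0,0,0.6]';  python3 go.py 457 5 12 0
```

```text
t: 7.9
eef_pos: [0.4555, 0.0034, 0.0864]
tool_rot: [[-0.002, 1.0, 0.001], [-0.001, 0.001, -1.0], [-1.0, -0.002, 0.001]]
wrist_force: [-0.7, -0.7, 0.8]
width: 0.0752
t: 8.1
eef_pos: [0.4565, 0.0018, 0.0875]
tool_rot: [[0.0, 1.0, -0.003], [-0.001, -0.003, -1.0], [-1.0, 0.0, 0.001]]
wrist_force: [-0.2, 1.0, 0.0]
width: 0.0751
now [456.5   1.8  87.5] yaw -0.2 w 75.1 F [-0.2  1.   0. ] t 8.1
shift [0.0755, 0.0005, -0.0032] turn [-0.0028, 0.0007, -0.0003] yaw-> 0.0
```

```bash
python3 -m crank '[0.025,0.0005,-0.004,0,0,0,0.6,0.05,0.0005,-0.004,0,0,0,0.6,0.07,0.0005,-0.004,0,0,0,0.6,0.0755,0.0005,-0.004,0,0,0,0.6,0.0755,0.0005,-0.004,0,0,0,-1]' 25; python3 -m crank '[0,0,0,0,0,0,-1,0,0,0,0,0,0,-1,0,0,0,0,0,0,-1,0,0,0,0,0,0,-1,0,0,0,0,0,0,-1]';  python3 go.py 513.3 -320.1 110 10
```

```text
t: 8.6
eef_pos: [0.4566, 0.0067, 0.0115]
tool_rot: [[-0.001, 1.0, -0.001], [-0.0, -0.001, -1.0], [-1.0, -0.001, 0.0]]
wrist_force: [-0.4, 0.4, -0.2]
width: 0.0701
t: 9.1
eef_pos: [0.4574, 0.0075, 0.0123]
tool_rot: [[0.001, 1.0, -0.0], [-0.0, -0.0, -1.0], [-1.0, 0.001, 0.0]]
wrist_force: [-0.4, -1.1, 6.2]
width: 0.0394
now [457.4   7.5  12.3] yaw -0.0 w 39.4 F [-0.4 -1.1  6.2] t 9.1
shift [-0.0976, 0.0561, 0.3276] turn [-0.1747, 0.0002, -0.0012] yaw-> 10.0
```

```bash
python3 -m crank '[0,0,0,0,0,0,-1,-0.025,0,0,0,0,0,-1,-0.065,0,0,0,0,0,-1,-0.1,0.003,0.02,-0.02,0,0,-1,-0.11,0.01,0.06,-0.05,0,0,-1]'; python3 go.py 513.3 -320.1 115 10
```

```text
t: 9.6
eef_pos: [0.4689, -0.0499, 0.1251]
tool_rot: [[0.006, 0.998, 0.058], [0.001, 0.058, -0.998], [-1.0, 0.006, -0.001]]
wrist_force: [0.8, -1.4, -1.0]
width: 0.0396
now [468.9 -49.9 125.1] yaw 3.3 w 39.6 F [ 0.8 -1.4 -1. ] t 9.6
shift [0.01, 0.0287, 0.2723] turn [-0.117, -0.0006, -0.0058] yaw-> 10.0
```

```bash
python3 -m crank '[0,0.005,0.045,-0.03,0,0,-1,0,0.01,0.094,-0.05,0,0,-1,0,0.015,0.143,-0.08,0,0,-1,0,0.02,0.19,-0.1,0,0,-1,0,0.024,0.23,-0.117,0,0,-1]'; python3 -m crank '[0,0,0.03,0,0,0,-1,0.01,0,0.042,0,0,0,-1,0.02,0,0.042,0,0,0,-1,0.02,0,0.042,0,0,0,-1,0.02,0,0.042,0,0,0,-1]'; python3 go.py 513.3 -320.1 15 10
```

```text
t: 10.1
eef_pos: [0.5018, -0.2841, 0.1216]
tool_rot: [[-0.0, 0.986, 0.165], [-0.0, 0.165, -0.986], [-1.0, -0.0, 0.0]]
wrist_force: [0.8, 0.7, -0.1]
width: 0.0395
t: 10.6
eef_pos: [0.5092, -0.3194, 0.1011]
tool_rot: [[-0.001, 0.986, 0.17], [0.002, 0.17, -0.986], [-1.0, -0.001, -0.002]]
wrist_force: [1.1, -0.7, -0.7]
width: 0.0393
now [ 509.2 -319.4  101.1] yaw 9.8 w 39.3 F [ 1.1 -0.7 -0.7] t 10.6
shift [0.0861, 0.004, 0.0016] turn [-0.0042, -0.0024, 0.0011] yaw-> 10.0
```

```bash
python3 -m crank '[0.03,0.004,0,0,0,0,-1,0.06,0.004,0,0,0,0,-1,0.08,0.004,0,0,0,0,-1,0.085,0.004,0,0,0,0,-1,0.085,0.004,0,0,0,0,-1]';  python3 go.py 513.3 -320.1 15 10
```

```text
t: 11.1
eef_pos: [0.5135, -0.3199, 0.0169]
tool_rot: [[-0.001, 0.986, 0.168], [0.001, 0.168, -0.986], [-1.0, -0.0, -0.001]]
wrist_force: [1.8, 0.7, -0.1]
width: 0.0394
now [ 513.5 -319.9   16.9] yaw 9.7 w 39.4 F [ 1.8  0.7 -0.1] t 11.1
shift [0.0019, -0.0002, 0.0002] turn [-0.0053, -0.0011, 0.0005] yaw-> 10.0
```

```bash
python3 -m crank '[0.0018,0,0,0,0,0,-1,0.0018,0,0,0,0,0,0.25,0.0018,0,0,0,0,0,0.25,0.0018,0,0,0,0,0,0.25,0.0018,0,0,0,0,0,0.25]';  python3 go.py 513.3 -320.1 15 10
```

```text
t: 11.6
eef_pos: [0.5134, -0.322, 0.0152]
tool_rot: [[0.0, 0.986, 0.166], [-0.0, 0.166, -0.986], [-1.0, 0.0, 0.0]]
wrist_force: [0.2, 0.4, 0.1]
width: 0.0586
now [ 513.4 -322.    15.2] yaw 9.6 w 58.6 F [0.2 0.4 0.1] t 11.6
shift [0.0002, 0.0002, -0.0019] turn [-0.0078, 0.0004, -0.0004] yaw-> 10.0
```

```bash
python3 -m crank '[-0.03,0,0,0,0,0,0.25,-0.07,0,0,0,0,0,0.25,-0.1,-0.005,-0.02,0.02,0,0,0.6,-0.1,-0.01,-0.06,0.05,0,0,0.6,-0.1,-0.02,-0.108,0.09,0,0,0.6]';  python3 go.py 464.2 140.5 110 1.3
```

```text
t: 12.1
eef_pos: [0.4768, -0.2192, 0.1162]
tool_rot: [[0.004, 0.997, 0.072], [-0.001, 0.072, -0.997], [-1.0, 0.004, 0.002]]
wrist_force: [0.9, 1.4, -0.4]
width: 0.0746
now [ 476.8 -219.2  116.2] yaw 4.1 w 74.6 F [ 0.9  1.4 -0.4] t 12.1
shift [0.0056, 0.0134, -0.3596] turn [0.0495, 0.0017, -0.0043] yaw-> 1.3
```

```bash
python3 -m crank '[0,0.002,-0.048,0.01,0,0,0.6,0,0.004,-0.097,0.02,0,0,0.6,0,0.006,-0.146,0.03,0,0,0.6,0,0.008,-0.195,0.04,0,0,0.6,0,0.01,-0.244,0.05,0,0,0.6]'; python3 -m crank '[0,0.003,-0.048,0,0,0,0.6,0,0.003,-0.09,0,0,0,0.6,0,0.003,-0.113,0,0,0,0.6,0.01,0.003,-0.116,0,0,0,0.6,0.02,0.003,-0.116,0,0,0,0.6]';  python3 -m crank '[0,0,0,0,0,0,0.6,0,0,0,0,0,0,0.6]';python3 go.py 464.2 140.5 12 1.3
```

```text
t: 12.6
eef_pos: [0.4667, 0.0273, 0.1152]
tool_rot: [[0.001, 1.0, 0.026], [0.0, 0.026, -1.0], [-1.0, 0.001, -0.0]]
wrist_force: [1.2, -0.3, 0.0]
width: 0.0754
t: 13.1
eef_pos: [0.4667, 0.1413, 0.0944]
tool_rot: [[0.0, 1.0, 0.028], [-0.0, 0.028, -1.0], [-1.0, 0.0, 0.0]]
wrist_force: [-0.0, 0.2, -0.1]
width: 0.075
t: 13.3
eef_pos: [0.4664, 0.1393, 0.0943]
tool_rot: [[-0.002, 1.0, 0.024], [-0.001, 0.024, -1.0], [-1.0, -0.002, 0.001]]
wrist_force: [0.2, 0.0, 0.3]
width: 0.075
now [466.4 139.3  94.3] yaw 1.4 w 75.0 F [0.2 0.  0.3] t 13.3
shift [0.0823, -0.002, -0.0014] turn [0.0014, 0.0015, 0.0016] yaw-> 1.3
```

```bash
python3 -m crank '[0.025,-0.002,-0.001,0,0,0,0.6,0.05,-0.002,-0.001,0,0,0,0.6,0.073,-0.002,-0.001,0,0,0,0.6,0.082,-0.002,-0.001,0,0,0,0.6,0.082,-0.002,-0.001,0,0,0,-1]' 35; python3 -m crank '[0,0,0,0,0,0,-1,0,0,0,0,0,0,-1,0,0,0,0,0,0,-1,0,0,0,0,0,0,-1,0,0,0,0,0,0,-1]';  python3 go.py 607.9 -303.5 130 10
```

```text
t: 13.8
eef_pos: [0.4641, 0.1413, 0.0122]
tool_rot: [[-0.002, 1.0, 0.026], [-0.001, 0.026, -1.0], [-1.0, -0.002, 0.001]]
wrist_force: [-0.0, -0.4, 0.2]
width: 0.0706
t: 14.3
eef_pos: [0.4651, 0.1425, 0.0135]
tool_rot: [[0.001, 1.0, 0.027], [0.0, 0.027, -1.0], [-1.0, 0.001, -0.0]]
wrist_force: [-0.2, -0.9, 4.3]
width: 0.0361
now [465.1 142.5  13.5] yaw 1.5 w 36.1 F [-0.2 -0.9  4.3] t 14.3
shift [-0.1165, 0.1309, 0.4497] turn [-0.1477, -0.0002, -0.0012] yaw-> 10.0
```

```bash
python3 -m crank '[0,0,0,0,0,0,-1,-0.025,0,0,0,0,0,-1,-0.065,0,0,0,0,0,-1,-0.105,0.005,0.02,-0.01,0,0,-1,-0.117,0.017,0.06,-0.03,0,0,-1]'; python3 go.py 607.9 -303.5 130 10
```

```text
t: 14.8
eef_pos: [0.4846, 0.0866, 0.1334]
tool_rot: [[0.005, 0.998, 0.065], [0.004, 0.065, -0.998], [-1.0, 0.006, -0.003]]
wrist_force: [1.9, -0.5, -2.8]
width: 0.0358
now [484.6  86.6 133.4] yaw 3.7 w 35.8 F [ 1.9 -0.5 -2.8] t 14.8
shift [0.0027, 0.0978, 0.3973] turn [-0.1099, -0.0029, -0.0058] yaw-> 10.0
```

```bash
python3 -m crank '[0,0.012,0.045,-0.02,0,0,-1,0,0.024,0.092,-0.03,0,0,-1,0,0.036,0.139,-0.05,0,0,-1,0,0.048,0.186,-0.07,0,0,-1,0,0.059,0.233,-0.09,0,0,-1]'; python3 go.py 607.9 -303.5 130 10
```

```text
t: 15.3
eef_pos: [0.5552, -0.1483, 0.1296]
tool_rot: [[-0.001, 0.989, 0.147], [0.0, 0.147, -0.989], [-1.0, -0.001, -0.0]]
wrist_force: [1.5, -0.0, -2.0]
width: 0.0358
now [ 555.2 -148.3  129.6] yaw 8.5 w 35.8 F [ 1.5 -0.  -2. ] t 15.3
shift [-0.0005, 0.0293, 0.1613] turn [-0.0268, -0.0004, 0.0008] yaw-> 10.0
```

```bash
python3 -m crank '[0,0.01,0.048,-0.02,0,0,-1,0,0.019,0.096,-0.025,0,0,-1,0,0.026,0.138,-0.025,0,0,-1,0.01,0.029,0.158,-0.025,0,0,-1,0.025,0.029,0.16,-0.025,0,0,-1]'; python3 -m crank '[0.01,0,0,0,0,0,-1,0.01,0,0,0,0,0,-1,0.01,0,0,0,0,0,-1]'; python3 go.py 607.9 -303.5 15.5 10
```

```text
t: 15.8
eef_pos: [0.6073, -0.3051, 0.104]
tool_rot: [[0.001, 0.986, 0.166], [-0.003, 0.166, -0.986], [-1.0, 0.0, 0.003]]
wrist_force: [0.1, -0.4, -3.0]
width: 0.0357
t: 16.1
eef_pos: [0.6075, -0.2978, 0.0947]
tool_rot: [[-0.001, 0.985, 0.174], [0.002, 0.174, -0.985], [-1.0, -0.001, -0.002]]
wrist_force: [-0.7, 0.3, -1.8]
width: 0.0355
now [ 607.5 -297.8   94.7] yaw 10.0 w 35.5 F [-0.7  0.3 -1.8] t 16.1
shift [0.0792, -0.0005, 0.0058] turn [0.0003, -0.0017, 0.0007] yaw-> 10.0
```

```bash
python3 -m crank '[0.02,0,0.002,0,0,0,-1,0.04,0,0.002,0,0,0,-1,0.06,0,0.002,0,0,0,-1,0.06,0,0.002,0,0,0,-1,0.06,0,0.002,0,0,0,-1]'; python3 go.py 607.9 -303.5 15.5 10
```

```text
t: 16.6
eef_pos: [0.6085, -0.3014, 0.0358]
tool_rot: [[0.001, 0.985, 0.172], [0.0, 0.172, -0.985], [-1.0, 0.001, -0.0]]
wrist_force: [-0.1, -0.1, -2.6]
width: 0.0357
now [ 608.5 -301.4   35.8] yaw 9.9 w 35.7 F [-0.1 -0.1 -2.6] t 16.6
shift [0.0203, -0.001, 0.0019] turn [-0.0012, -0.0, -0.0007] yaw-> 10.0
```

```bash
python3 -m crank '[0.01,0,0.002,0,0,0,-1,0.018,0,0.002,0,0,0,-1,0.02,0,0.002,0,0,0,-1,0.02,0,0.002,0,0,0,-1,0.02,0,0.002,0,0,0,0.2]'; python3 go.py 607.9 -303.5 15.5 10;python3 -m crank '[0,0,0,0,0,0,0.2,0,0,0,0,0,0,0.2,-0.03,0,0,0,0,0,0.2,-0.07,0,0,0,0,0,0.2,-0.11,0,-0.02,0,0,0,0.7]';python3 go.py 454.3 -126.5 120 6
```

```text
t: 17.1
eef_pos: [0.6089, -0.3047, 0.0157]
tool_rot: [[0.002, 0.985, 0.171], [-0.001, 0.171, -0.985], [-1.0, 0.001, 0.001]]
wrist_force: [-0.0, -0.3, 1.2]
width: 0.0412
now [ 608.9 -304.7   15.7] yaw 9.8 w 41.2 F [-0.  -0.3  1.2] t 17.1
shift [0.0002, -0.0008, -0.0014] turn [-0.0028, 0.0011, -0.0014] yaw-> 10.0
t: 17.6
eef_pos: [0.604, -0.2878, 0.1252]
tool_rot: [[-0.001, 0.986, 0.167], [-0.002, 0.167, -0.986], [-1.0, -0.001, 0.002]]
wrist_force: [1.1, -0.5, 0.2]
width: 0.0612
now [ 604.  -287.8  125.2] yaw 9.6 w 61.2 F [ 1.1 -0.5  0.2] t 17.6
shift [0.0051, -0.1207, -0.184] turn [0.0629, 0.0016, 0.0011] yaw-> 6.0
```

```bash
python3 -m crank '[0,-0.025,-0.04,0.02,0,0,0.8,0,-0.05,-0.08,0.04,0,0,0.8,0,-0.08,-0.12,0.06,0,0,0.8,0,-0.105,-0.16,0.06,0,0,0.8,0.01,-0.12,-0.184,0.06,0,0,0.8]'; python3 -m crank '[0.02,0,0,0,0,0,0.8,0.02,0,0,0,0,0,0.8,0.02,0,0,0,0,0,0.8,0.02,0,0,0,0,0,0.8]'; python3 go.py 454.3 -126.5 16 6
```

```text
t: 18.1
eef_pos: [0.453, -0.1215, 0.1158]
tool_rot: [[0.001, 0.994, 0.114], [0.0, 0.114, -0.994], [-1.0, 0.001, -0.0]]
wrist_force: [0.8, -0.1, -0.4]
width: 0.0847
t: 18.5
eef_pos: [0.4561, -0.1244, 0.0954]
tool_rot: [[0.001, 0.994, 0.111], [-0.0, 0.111, -0.994], [-1.0, 0.001, 0.0]]
wrist_force: [0.0, 0.4, 0.1]
width: 0.0845
now [ 456.1 -124.4   95.4] yaw 6.4 w 84.5 F [0.  0.4 0.1] t 18.5
shift [0.0794, -0.0021, 0.0018] turn [0.0063, 0.0004, -0.0014] yaw-> 6.0
```

```bash
python3 -m crank '[0.025,-0.002,0.002,0.006,0,0,0.8,0.05,-0.002,0.002,0.006,0,0,0.8,0.071,-0.002,0.002,0.006,0,0,0.8,0.0795,-0.002,0.002,0.006,0,0,0.8,0.0795,-0.002,0.002,0.006,0,0,-1]' 35; python3 -m crank '[0,0,0,0,0,0,-1,0,0,0,0,0,0,-1,0,0,0,0,0,0,-1,0,0,0,0,0,0,-1,0,0,0,0,0,0,-1]';  python3 go.py 449.8 315.5 130 -7.1
```

```text
t: 19.0
eef_pos: [0.4533, -0.1262, 0.0149]
tool_rot: [[-0.001, 0.994, 0.105], [0.0, 0.105, -0.994], [-1.0, -0.001, -0.0]]
wrist_force: [-0.4, -0.1, 0.1]
width: 0.0795
t: 19.5
eef_pos: [0.4544, -0.1262, 0.0162]
tool_rot: [[0.002, 0.994, 0.106], [-0.0, 0.106, -0.994], [-1.0, 0.002, 0.001]]
wrist_force: [-0.7, 0.1, 6.6]
width: 0.0516
now [ 454.4 -126.2   16.2] yaw 6.1 w 51.6 F [-0.7  0.1  6.6] t 19.5
shift [-0.114, 0.0424, -0.4397] turn [0.2299, 0.0003, -0.0023] yaw-> -7.1
```

```bash
python3 -m crank '[0,0,0,0,0,0,-1,-0.03,0,0,0,0,0,-1,-0.07,0,-0.01,0,0,0,-1,-0.08,0.004,-0.04,0.04,0,0,-1,-0.08,0.008,-0.085,0.08,0,0,-1]'; python3 go.py 449.8 315.5 100 -7.1
```

```text
t: 20.0
eef_pos: [0.4537, -0.0426, 0.0971]
tool_rot: [[0.004, 1.0, 0.018], [-0.001, 0.018, -1.0], [-1.0, 0.004, 0.001]]
wrist_force: [1.0, 1.1, -1.0]
width: 0.0517
now [453.7 -42.6  97.1] yaw 1.0 w 51.7 F [ 1.   1.1 -1. ] t 20.0
shift [-0.0034, 0.0024, -0.3581] turn [0.1416, 0.0011, -0.0041] yaw-> -7.1
```

```bash
python3 -m crank '[-0.002,0.001,-0.048,0.03,0,0,-1,-0.003,0.001,-0.096,0.06,0,0,-1,-0.003,0.002,-0.144,0.09,0,0,-1,-0.003,0.002,-0.192,0.12,0,0,-1,-0.003,0.002,-0.24,0.142,0,0,-1]'; python3 go.py 449.8 315.5 100 -7.1
```

```text
t: 20.5
eef_pos: [0.4473, 0.2009, 0.0984]
tool_rot: [[-0.001, 0.993, -0.117], [-0.001, -0.117, -0.993], [-1.0, -0.0, 0.001]]
wrist_force: [1.1, 0.0, -1.9]
width: 0.0518
now [447.3 200.9  98.4] yaw -6.7 w 51.8 F [ 1.1  0.  -1.9] t 20.5
shift [-0.0017, -0.0109, -0.1141] turn [0.0068, 0.0007, 0.0005] yaw-> -7.1
```

```bash
python3 -m crank '[0,-0.005,-0.045,0.007,0,0,-1,0,-0.01,-0.09,0.007,0,0,-1,0,-0.011,-0.111,0.007,0,0,-1,0.01,-0.011,-0.115,0.007,0,0,-1,0.02,-0.011,-0.115,0.007,0,0,-1]'; python3 -m crank '[0.01,0,0,0,0,0,-1,0.02,0,0,0,0,0,-1,0.03,0,0,0,0,0,-1,0.03,0,0,0,0,0,-1,0.03,0,0,0,0,0,-1]'; python3 go.py 449.8 315.5 19 -7.1;  python3 - <<'E'
from h import *
p=vision.snapshot("top"); cv2.imwrite("pics/t3.png",np.clip(p["color"]*1.5,0,255).astype(np.uint8))
E
```

```text
t: 21.0
eef_pos: [0.45, 0.3141, 0.0775]
tool_rot: [[-0.001, 0.993, -0.122], [-0.001, -0.122, -0.993], [-1.0, -0.0, 0.001]]
wrist_force: [-0.1, -0.7, -2.4]
width: 0.052
t: 21.5
eef_pos: [0.4504, 0.3143, 0.0481]
tool_rot: [[-0.001, 0.992, -0.123], [-0.0, -0.123, -0.992], [-1.0, -0.0, 0.001]]
wrist_force: [0.2, 0.7, -1.4]
width: 0.0519
now [450.4 314.3  48.1] yaw -7.1 w 51.9 F [ 0.2  0.7 -1.4] t 21.5
shift [0.0291, -0.0008, -0.0011] turn [0.0003, 0.0005, 0.0005] yaw-> -7.1
```

View pics/t3.png

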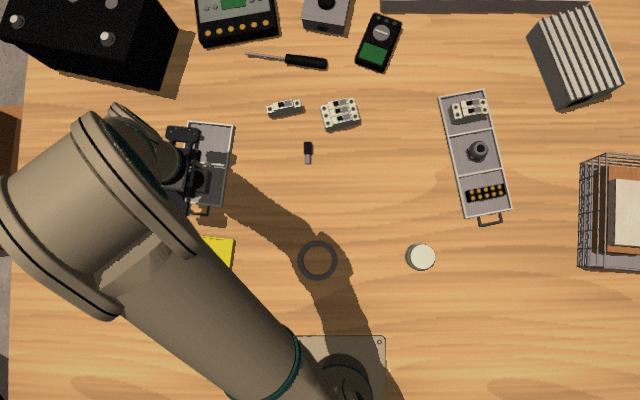

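```bash
python3 -m crank '[0.015,-0.001,-0.001,0,0,0,-1,0.025,-0.001,-0.001,0,0,0,-1,0.0285,-0.001,-0.001,0,0,0,-1,0.0285,-0.001,-0.001,0,0,0,-1,0.0285,-0.001,-0.001,0,0,0,-1]'; python3 go.py 449.8 315.5 19 -7.1; python3 -m crank '[0,0,0,0,0,0,0.5,0,0,0,0,0,0,0.5,0,0,0,0,0,0,0.5,-0.04,0,0,0,0,0,0.5,-0.085,0,0,0,0,0,0.5]'; python3 go.py 603 -8.3 120 13.1
```

```text
t: 22.05
eef_pos: [0.4498, 0.316, 0.0202]
tool_rot: [[0.0, 0.992, -0.123], [0.0, -0.123, -0.992], [-1.0, 0.0, -0.0]]
wrist_force: [0.4, 0.2, -1.7]
width: 0.0513
now [449.8 316.   20.2] yaw -7.0 w 51.3 F [ 0.4  0.2 -1.7] t 22.05
shift [0.0012, 0.0001, 0.0005] turn [0.0009, -0.0003, -0.0004] yaw-> -7.1
t: 22.55
eef_pos: [0.4483, 0.315, 0.1045]
tool_rot: [[-0.003, 0.992, -0.122], [-0.002, -0.122, -0.992], [-1.0, -0.003, 0.003]]
wrist_force: [1.3, 0.5, 1.2]
width: 0.0703
now [448.3 315.  104.5] yaw -7.0 w 70.3 F [1.3 0.5 1.2] t 22.55
shift [-0.0152, 0.193, 0.302] turn [-0.3513, 0.0023, 0.0035] yaw-> 13.1
```

```bash
python3 -m crank '[-0.015,0.025,0.039,-0.07,0,0,0.9,-0.02,0.05,0.078,-0.14,0,0,0.9,-0.02,0.076,0.119,-0.21,0,0,0.9,-0.02,0.102,0.16,-0.28,0,0,0.9,-0.02,0.128,0.2,-0.35,0,0,0.9]'; python3 go.py 603 -8.3 120 13.1
```

```text
t: 23.05
eef_pos: [0.5528, 0.0997, 0.1254]
tool_rot: [[0.001, 0.974, 0.228], [-0.0, 0.228, -0.974], [-1.0, 0.001, 0.0]]
wrist_force: [1.1, 0.9, -0.1]
width: 0.0892
now [552.8  99.7 125.4] yaw 13.2 w 89.2 F [ 1.1  0.9 -0.1] t 23.05
shift [0.0054, 0.0242, 0.1166] turn [0.0011, 0.0003, -0.0008] yaw-> 13.1
```

```bash
python3 -m crank '[0,0.01,0.045,0,0,0,0.9,0,0.019,0.088,0,0,0,0.9,0,0.023,0.111,0,0,0,0.9,0.01,0.024,0.115,0,0,0,0.9,0.025,0.024,0.115,0,0,0,0.9]'; python3 -m crank '[0.01,0,0,0,0,0,0.9,0.01,0,0,0,0,0,0.9,0.01,0,0,0,0,0,0.9,0.01,0,0,0,0,0,0.9]'; python3 go.py 603 -8.3 17 13.1
```

```text
t: 23.55
eef_pos: [0.6018, -0.005, 0.0997]
tool_rot: [[0.002, 0.975, 0.224], [0.001, 0.224, -0.975], [-1.0, 0.002, -0.0]]
wrist_force: [-0.8, -0.1, 0.4]
width: 0.0889
t: 23.95
eef_pos: [0.6015, -0.0037, 0.0903]
tool_rot: [[0.001, 0.974, 0.227], [0.0, 0.227, -0.974], [-1.0, 0.001, -0.0]]
wrist_force: [-0.0, 0.3, 0.1]
width: 0.0894
now [601.5  -3.7  90.3] yaw 13.1 w 89.4 F [-0.   0.3  0.1] t 23.95
shift [0.0733, 0.0004, 0.0048] turn [0.0, -0.0002, -0.0006] yaw-> 13.1
```

```bash
python3 -m crank '[0.025,0,0.005,0,0,0,0.9,0.048,0,0.005,0,0,0,0.9,0.066,0,0.005,0,0,0,0.9,0.0735,0,0.005,0,0,0,0.9,0.0735,0,0.005,0,0,0,0.9]'; python3 go.py 603 -8.3 17 13.1; python3 -m crank '[0,0,0,0,0,0,-1,0,0,0,0,0,0,-1,0,0,0,0,0,0,-1,0,0,0,0,0,0,-1,0,0,0,0,0,0,-1]' 45; python3 -m crank '[0,0,0,0,0,0,-1,0,0,0,0,0,0,-1]'; python3 go.py 545 303.7 120 -7.1
```

```text
t: 24.45
eef_pos: [0.602, -0.0095, 0.016]
tool_rot: [[-0.001, 0.974, 0.226], [0.0, 0.226, -0.974], [-1.0, -0.001, -0.0]]
wrist_force: [0.1, 0.2, -0.3]
width: 0.0892
now [602.   -9.5  16. ] yaw 13.0 w 89.2 F [ 0.1  0.2 -0.3] t 24.45
shift [-0.001, 0.0012, -0.001] turn [-0.0012, -0.0003, 0.0011] yaw-> 13.1
t: 24.95
eef_pos: [0.6035, -0.0097, 0.017]
tool_rot: [[0.002, 0.974, 0.225], [0.0, 0.225, -0.974], [-1.0, 0.002, 0.0]]
wrist_force: [1.4, 0.9, 2.1]
width: 0.0537
t: 25.15
eef_pos: [0.6035, -0.0097, 0.017]
tool_rot: [[0.002, 0.974, 0.225], [0.0, 0.225, -0.974], [-1.0, 0.002, 0.0]]
wrist_force: [0.8, -0.4, 4.3]
width: 0.0536
now [603.5  -9.7  17. ] yaw 13.0 w 53.6 F [ 0.8 -0.4  4.3] t 25.15
shift [-0.103, 0.0137, -0.3185] turn [0.3509, -0.0001, -0.0021] yaw-> -7.1
```

```bash
python3 -m crank '[-0.02,0,0,0,0,0,-1,-0.05,0,0,0,0,0,-1,-0.085,0,0,0,0,0,-1,-0.11,0,-0.01,0.02,0,0,-1,-0.12,0.002,-0.04,0.06,0,0,-1]'; python3 go.py 545 303.7 130 -7.1
```

```text
t: 25.65
eef_pos: [0.5961, 0.0256, 0.1379]
tool_rot: [[0.001, 0.987, 0.159], [-0.003, 0.159, -0.987], [-1.0, 0.001, 0.003]]
wrist_force: [0.6, 0.4, -3.4]
width: 0.0538
now [596.1  25.6 137.9] yaw 9.1 w 53.8 F [ 0.6  0.4 -3.4] t 25.65
shift [0.0071, -0.0062, -0.2827] turn [0.2835, 0.0029, -0.0014] yaw-> -7.1
```

```bash
python3 -m crank '[0,-0.001,-0.043,0.05,0,0,-1,0,-0.002,-0.088,0.1,0,0,-1,0,-0.003,-0.133,0.16,0,0,-1,0,-0.004,-0.178,0.22,0,0,-1,0,-0.005,-0.22,0.28,0,0,-1]'; python3 go.py 545 303.7 130 -7.1
```

```text
t: 26.15
eef_pos: [0.5518, 0.2471, 0.1354]
tool_rot: [[-0.003, 0.993, -0.115], [-0.001, -0.115, -0.993], [-1.0, -0.003, 0.001]]
wrist_force: [0.7, 0.9, -1.8]
width: 0.0536
now [551.8 247.1 135.4] yaw -6.6 w 53.6 F [ 0.7  0.9 -1.8] t 26.15
shift [0.0054, -0.0133, -0.0554] turn [0.009, 0.0015, 0.0028] yaw-> -7.1
```

```bash
python3 -m crank '[0,-0.006,-0.03,0.005,0,0,-1,0.01,-0.012,-0.052,0.007,0,0,-1,0.02,-0.013,-0.057,0.007,0,0,-1,0.03,-0.013,-0.057,0.007,0,0,-1,0.04,-0.013,-0.057,0.007,0,0,-1]'; python3 -m crank '[0.01,0,0,0,0,0,-1,0.02,0,0,0,0,0,-1,0.02,0,0,0,0,0,-1,0.02,0,0,0,0,0,-1]'; python3 go.py 545 303.7 20 -7.1
```

```text
t: 26.65
eef_pos: [0.5474, 0.3009, 0.0948]
tool_rot: [[-0.001, 0.993, -0.122], [-0.003, -0.122, -0.993], [-1.0, -0.001, 0.003]]
wrist_force: [0.9, -0.3, -3.8]
width: 0.0539
t: 27.05
eef_pos: [0.5476, 0.3034, 0.0763]
tool_rot: [[-0.0, 0.993, -0.12], [-0.0, -0.12, -0.993], [-1.0, -0.0, 0.0]]
wrist_force: [-0.0, 0.4, -2.2]
width: 0.0539
now [547.6 303.4  76.3] yaw -6.9 w 53.9 F [-0.   0.4 -2.2] t 27.05
shift [0.0563, -0.0026, -0.0] turn [0.0033, 0.0002, 0.0002] yaw-> -7.1
```

```bash
python3 -m crank '[0.02,-0.0025,0.001,0.003,0,0,-1,0.038,-0.0025,0.001,0.003,0,0,-1,0.05,-0.0025,0.001,0.003,0,0,-1,0.055,-0.0025,0.001,0.003,0,0,-1,0.055,-0.0025,0.001,0.003,0,0,-1]'; python3 go.py 545 303.7 20 -7.1; python3 -m crank '[0.001,0,0,0,0,0,-1,0.001,0,0,0,0,0,-1,0.001,0,0,0,0,0,-1]'; python3 go.py 545 303.7 20 -7.1
```

```text
t: 27.55
eef_pos: [0.5448, 0.3031, 0.0212]
tool_rot: [[-0.0, 0.992, -0.123], [-0.0, -0.123, -0.992], [-1.0, -0.0, 0.0]]
wrist_force: [0.4, -0.4, -3.5]
width: 0.0539
now [544.8 303.1  21.2] yaw -7.0 w 53.9 F [ 0.4 -0.4 -3.5] t 27.55
shift [0.0012, 0.0001, -0.0006] turn [0.0009, 0.0002, 0.0003] yaw-> -7.1
t: 27.85
eef_pos: [0.5453, 0.3034, 0.0211]
tool_rot: [[0.001, 0.992, -0.123], [0.001, -0.123, -0.992], [-1.0, 0.001, -0.001]]
wrist_force: [0.4, 0.1, -3.4]
width: 0.0535
now [545.3 303.4  21.1] yaw -7.0 w 53.5 F [ 0.4  0.1 -3.4] t 27.85
shift [0.0011, -0.0003, -0.0003] turn [0.0009, -0.0007, -0.0009] yaw-> -7.1
```

```bash
python3 -m crank '[0.001,0,0,0,0,0,-1,0.001,0,0,0,0,0,0.42,0.001,0,0,0,0,0,0.42,0.001,0,0,0,0,0,0.42,0.001,0,0,0,0,0,0.42]'; python3 -m crank '[-0.03,0,0,0,0,0,0.42,-0.07,0,0,0,0,0,0.42,-0.11,0,0.01,0,0,0,0.42,-0.14,0,0.05,0,0,0,0.42,-0.15,0,0.1,0,0,0,0.42]'; python3 go.py 450 -100 200 -7.1
```

```text
t: 28.35
eef_pos: [0.545, 0.3032, 0.0196]
tool_rot: [[0.0, 0.992, -0.123], [0.0, -0.123, -0.992], [-1.0, 0.0, -0.0]]
wrist_force: [-0.1, 0.4, 0.6]
width: 0.0665
t: 28.85
eef_pos: [0.5344, 0.2072, 0.1727]
tool_rot: [[0.006, 0.993, -0.119], [0.004, -0.119, -0.993], [-1.0, 0.006, -0.005]]
wrist_force: [0.8, -1.0, -0.4]
width: 0.0665
now [534.4 207.2 172.7] yaw -6.8 w 66.5 F [ 0.8 -1.  -0.4] t 28.85
shift [-0.029, -0.0471, 0.3149] turn [0.0049, -0.0048, -0.0059] yaw-> -7.1
```

```bash
python3 -m crank '[-0.01,0,0.048,0,0,0,0.42,-0.03,0,0.096,0,0,0,0.42,-0.03,0,0.144,0,0,0,0.42,-0.03,-0.02,0.19,0,0,0,0.42,-0.03,-0.02,0.2,0,0,0,0.42]'; python3 -m crank '[0,0,0,0,0,0,0.42,0,0,0,0,0,0,0.42,0,0,0,0,0,0,0.42]'
cat > chk.py <<'E'
from h import *
P={}
for c in("top","side"):
    p=vision.snapshot(c); P[c]=cloud(p); cv2.imwrite(f"pics/end_{c}.png",np.clip(p["color"]*(1.5 if c=="top" else 1),0,255).astype(np.uint8))
tr={"tray3":(513.3,-320.1,10),"tray2":(497.4,309.6,-7.1)}
for n,t,x,r,h in [("strip","tray3",-96,50,16),("gland","tray3",0,40,19),("b2","tray3",96,48,30),("isol","tray2",-48,44,22),("b3","tray2",48,47,30),("b1",None,0,50,30)]:
  for c,C in P.items():
    if t: cx,cy,a=tr[t]
    else: cx,cy,a=620,119.5,0
    q=np.radians(a); d=C[:,:2]*1000-[cx,cy]; u=d@[np.cos(q),np.sin(q)]; v=d@[-np.sin(q),np.cos(q)]
    m=(abs(u-x)<46)&(abs(v)<52)&(C[:,2]*1000>h)&(C[:,2]<.09)
    if m.sum()>10: print(n,c,m.sum(),"in tray:",rect(np.c_[u[m],v[m]]/1000),"ztop",np.round(np.percentile(C[m,2],[50,98])*1000,1))
E
python3 chk.py
```

```text
t: 29.35
eef_pos: [0.4847, 0.0027, 0.1991]
tool_rot: [[-0.004, 0.992, -0.13], [-0.004, -0.13, -0.992], [-1.0, -0.003, 0.004]]
wrist_force: [-0.2, 0.6, -0.5]
width: 0.0666
t: 29.65
eef_pos: [0.4892, 0.0111, 0.1993]
tool_rot: [[0.001, 0.993, -0.12], [0.001, -0.12, -0.993], [-1.0, 0.001, -0.001]]
wrist_force: [0.3, 0.3, 0.3]
width: 0.0669
strip top 438 in tray: (array([-101.9,    3.9]), 95.9, 79.9, 89.9) ztop [28.9 37.6]
strip side 181 in tray: (array([-98.3,   4.3]), 91.7, 26.6, 89.5) ztop [28.3 34. ]
gland top 315 in tray: (array([-0.8, -1.1]), 42.6, 39.1, -52.6) ztop [50.4 57.7]
gland side 172 in tray: (array([-1.7,  4.2]), 39.3, 36.1, -30.1) ztop [39.5 54. ]
b2 top 636 in tray: (array([95.7, -2.2]), 82.3, 37.7, 88.9) ztop [51.6 64.9]
b2 side 245 in tray: (array([94.3,  0.9]), 82.6, 37.4, 89.8) ztop [45.7 63. ]
isol top 539 in tray: (array([-49. ,  -2.7]), 52.4, 52.3, 0.1) ztop [42.8 63.8]
isol side 750 in tray: (array([-50.2,  -0.4]), 54.9, 53.1, 88.7) ztop [39.8 62.1]
b3 top 891 in tray: (array([47.9, -0.2]), 81.0, 56.1, -90.0) ztop [53.6 65.1]
b3 side 1032 in tray: (array([46.9,  1.1]), 81.8, 58.1, -89.8) ztop [46.7 63.8]
b1 top 230 in tray: (array([-1.5, 13.4]), 50.6, 20.4, -78.1) ztop [51.8 62.4]
b1 side 285 in tray: (array([-0.8,  0.8]), 80.8, 20.1, -81.0) ztop [43.5 59.3]
```

View pics/end_top.png

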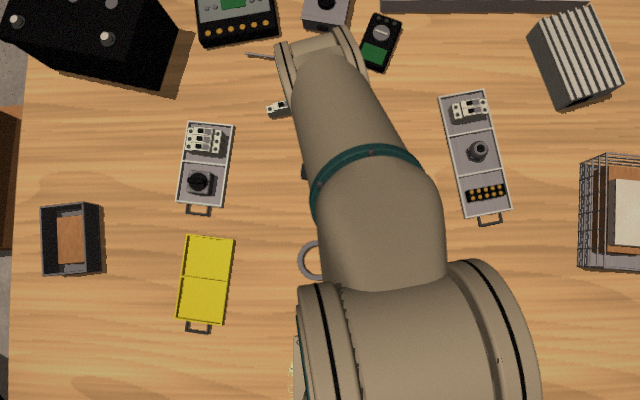

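View pics/end_side.png

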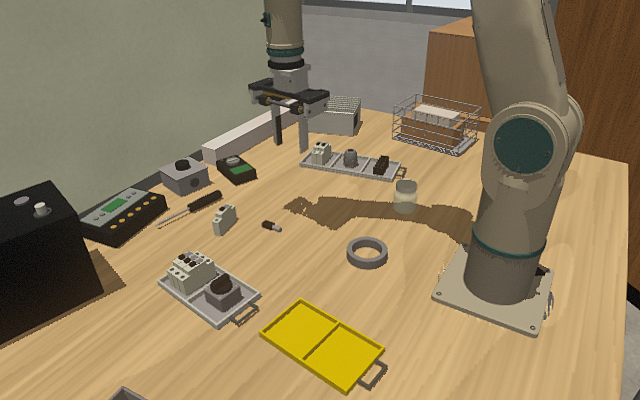

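Run:
```python
from h import *
for cam in ("top","side"):
    p=vision.snapshot(cam); C=cloud(p)
    for a in ("strip_center","gland_center"):
        for r in regions_of(a,p)[:1]:
            X=C[r["mask"].ravel()]*1000; q=np.radians(10); d=X[:,:2]-[513.3,-320.1]
            u=d@[np.cos(q),np.sin(q)]; v=d@[-np.sin(q),np.cos(q)]; k=X[:,2]>(20 if a[0]=="s" else 40)
            print(cam,a,round(r["score"],2),np.round(np.percentile(u[k],[2,50,98])),np.round(np.percentile(v[k],[2,50,98])),[np.round(np.percentile(X[k&s,2],[10,50,95]),1) for s in (v<np.median(v),v>=np.median(v))])
```

```text
top strip_center 0.98 [-109.  -97.  -85.] [-40.  -1.  42.] [array([24.9, 29. , 36. ]), array([25.2, 28.9, 35.6])]
top gland_center 0.58 [-18.  -1.  17.] [-17.   1.  17.] [array([47.4, 52.9, 56.5]), array([42.6, 50.2, 56.7])]
side strip_center 0.58 [-111. -100.  -86.] [-40.  10.  46.] [array([24.8, 29.1, 32.9]), array([21.8, 28.1, 32.9])]
side gland_center 0.79 [-20.  -3.  15.] [-14.   7.  20.] [array([42.4, 50.3, 53.5]), array([41. , 45. , 52.8])]
```

The strip and gland lie level and centred, and everything else checks out, so I'm handing the job in.

```bash
python3 -c "
from workcell import manip
print(manip.sign_off())"
```

```text
the job is handed in; nothing more can be done
None
```

Both kits are made up and the job is handed in. It took about 30 s of the 128 s; no verdict came back.

- **Three-pocket tray:** the terminal strip is next to the handle, the cable gland is in the middle and the two-pole breaker is in the far pocket.
- **Two-pocket tray:** the isolator switch is next to the handle and the three-pole breaker is in the other pocket.
- **Last checks, both cameras:** every piece is about 5 mm or less from its pocket centre, except the single raw strip fit described below. The tops are at the heights expected for standing upright on the pocket floor. The gripper is clear of everything.
- **Single-pole breaker:** I did not touch it. The side camera shows it upright within about 2 mm of where it started. In the last top picture the arm hid part of it, so that view could not confirm its position.
- **Disagreement:** the top camera's first fit of the strip came out too wide, about 96 x 80 mm. I put this down to stray edge points and measured again with the network's mask. That put it at x = -97 mm and y about 0 in the tray, level from end to end.

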